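Shim the instrument rest just clear of its base

TASK

Stand the cam lever of the levelling fixture straight up: that unlocks the hinged rest that carries the clarinet joint, which must not be lifted before. Then take the wooden wedge, lay it flat on the fixture's base and slide it, thin end first, under the front edge of the rest until the rest's feet are just clear of the base, by about 4 mm. Finish while still holding the wedge there, flat on the base, with the rest borne by the wedge alone, the lever still upright, and everything else on the bench left where it is.

Things in the scene. Friction and masses are not known exactly. Their poses are not given: they have to be found in the camera images.
- fixture: levelling fixture, fixed: dark steel base plate 310 x 160 mm, 10 thick, from 170 mm before to 140 mm behind its origin along x and 80 mm to either side, with a wing for the lever on its +y side. Origin: on the bench under the plate. x points from the open front (towards the robot) to the rest's hinge, z up
- rest: hinged wooden board 175 x 140 x 8 mm, 0.4 to 0.9 kg with the black clarinet joint lying across it (top 75 mm above the bench, 75 to 110 mm behind the front edge). Lifts freely, falls back by its weight. Two feet 10 mm high under its front corners stand on the base: between them a mouth 10 mm high, 100 wide. Origin: hinge, at fixture x = 130 mm, 24 mm above the bench
- rest_lip (a point): middle of the lower front edge of the rest. 50 mm before the fixture's origin (fixture x = -50 mm, y = 0). 20 mm above the bench while the feet stand on the base; it rises with the feet, by the same amount
- lever (a joint): angle of the cam lever about the fixture's y axis: 0 is straight up (unlocked), negative leans to the fixture's front (-x), positive leans to its rear; it starts leaning to the front by 0.5 to 0.95 rad and stays where it is left (about 1.5 N at the knob, square to the lever, move it; follow the knob's arc)
- lever_knob (a point): centre of the 22 mm round knob at the end of the lever, 88 mm from the pivot. The lever is a flat steel bar 10 x 8 mm
- lever_pivot (a point): pivot of the lever, 40 mm above the bench, at fixture x = -20 mm, y = +130 mm, between two steel cheeks reaching 52 mm above the bench
- wedge: loose wooden wedge, 110 mm long, 28 wide, 0.1 kg: front 80 mm slope from 4 mm thick at the nose to 20 (1 in 5), the last 30 mm are a grip post 55 high. Origin: underside of the nose; x points from nose to post along the flat underside, z up. Flat on the base it meets the rest when its nose is 30 mm past the edge; each further 5 mm lift the edge 1 mm
- wedge_grip (a point): centre of the wedge's grip post (30 mm long, 28 mm wide, 55 mm high), half-way up: 27.5 mm above its underside, 95 mm from the nose. Same axes as wedge
- packing: look-alike bystander: flat packing block of the same wood as the wedge, 110 mm long, 28 wide, its 80 mm front part flat and 16 thick (no slope, does not fit under the rest), with the same 55 mm high grip post. Origin: underside of its free end, like the wedge's. Leave it alone
- screwdriver: bystander: screwdriver with wooden handle, lying. Origin under its middle
- oil: bystander: small clear bottle, 40 mm diameter, 100 high. Origin: centre of its underside
- padjar: bystander: brown glass jar with steel cap, 60 mm diameter, 60 high. Origin: centre of its underside
- bell: bystander: black instrument bell standing on its wide end, 76 mm diameter, 105 high. Origin: centre of its underside
- barrel: bystander: short black tube standing on end, 34 mm diameter, 60 high. Origin: centre of its underside
- corkblock: bystander: cork block 70 x 45 x 30 mm. Origin: centre of its underside
Not all that is in view belongs to the job. What is shaped like the wedge but green is not meant.

How it is judged:
On the way, in this order (a step that is already met when the one before it is completed fails the run):
1. the lever stands upright while the rest still lies on the base (value of joint lever between -0.16 and 0.16 rad and z of rest_lip in the frame of fixture below 0.0212 m), for 0.2 s.
2. the wedge, held by the fingers, has its nose under the front edge of the rest (x of wedge in the frame of fixture between -0.045 and 0.06 m and z of wedge in the frame of fixture between 0.005 and 0.02 m and contact force between the fingers and wedge above 0.5 N), for 0.1 s.
At the end, for the whole second after the job is handed in: rest's front edge 1.5 to 7.5 mm up, borne by the wedge (0.8 N or more), untouched by the robot; wedge still and flat on the base (within 4 degrees and 3 mm, 0.3 N or more on the fixture) with the fingers on it (0.5 N or more); lever upright within 0.16 rad; bystanders within 30 mm (z of rest_lip in the frame of fixture between 0.0215 and 0.0275 m and value of joint lever between -0.16 and 0.16 rad and contact force between wedge and rest above 0.8 N and contact force between the fingers and wedge above 0.5 N and contact force between wedge and fixture above 0.3 N and contact force between each of the arm, the fingers and rest below 0.3 N and angle between wedge's own z axis and vertical below 0.07 rad and z of wedge in the frame of fixture below 0.013 m and linear speed of wedge below 0.02 m/s); the arm keeps its last pose, push and grip.
It fails at once if the rest is lifted more than 1.5 mm while the lever leans more than 0.25 rad (z of rest_lip in the frame of fixture above 0.0215 m and (value of joint lever below -0.25 rad or value of joint lever above 0.25 rad)).
It fails at once if the rest is lifted by more than 15 mm (z of rest_lip in the frame of fixture above 0.035 m).
It fails at once if a bystander is moved by more than 30 mm (distance of any of packing, screwdriver, oil, padjar, bell, barrel, corkblock from where it was at the start of the episode above 0.03 m).
It also fails if it takes over 58 s, if anything falls off the work surface, if the arm or the gripper's body presses on something with over 40 N, if the wrist force passes 120 N, or if a joint passes its speed limit or range.

ROBOT

A 6-joint arm with a two-finger parallel gripper is mounted at the origin on the work surface. World frame = base frame: x ahead of the robot, y to its left, z up, the work surface at z = 0. Lengths are in m, angles in rad, forces in N, time in s.
With the tool pointing down it reaches from about 0.25 to 0.725 m from the base axis. Payload 9.7 kg.
Tool frame: the origin (TCP) lies on the front face of the gripper's body, between the roots of the fingers; the fingertips stand 73 mm ahead of it and the grasp point (between the pads) lies 54 mm ahead of it; z points along the fingers, y is the direction in which the jaws open and shut (so a half turn about z gives the same grasp; the last joint's range is limited). The gripper opens to 85 mm and grips with 20 to 120 N. Pads are 22 mm wide; open, the fingers measure 114 mm over their backs; the gripper's body (76 mm by 85 mm) begins 54 mm behind the grasp point. The pads swing forward as they close: fully open they stand 13 mm farther back than shut.
Start: joints at [1.107, 0.087, 0.176, 1.66, 0, 1.571], TCP at [0.246, 0.492, 0.304] pointing down, gripper open.
Joint ranges: [-3.13, 3.13], [-0.85, 1.81], [-1.15, 1.24], [-2.2, 2.28], [-1.44, 1.52], [-3.14, 3.14]. Speed limits (rad/s): [2.22, 2.22, 2.57, 3.14, 3.14, 3.14].

INTERFACE

Orientations are given as [roll, pitch, yaw] about the fixed x, y, z axes, in that order (R = Rz(yaw) Ry(pitch) Rx(roll)).
In Python, from bench import ctrl, eyes gives the robot as it stands. The module is installed in compiled form; this text tells all that it offers.
- The arm moves only by the shell command python3 -m creep 'ROWS' [FORCE]. ROWS is JSON, a list of rows, each a list of 3 entries, a list of its own where there are three numbers: the opening in per cent of the stroke, from 0 (shut) to 100 (fully open), then the shift along the tool's x, y, z in mm, then the turn about the tool's z in rad. In form: [[claw, [x, y, z], roll], ...]. A call has 1 to 12 rows; each row is the pose to reach, as a shift and turn from the pose commanded when the call began, along the tool's axes at that moment; what a row does not reach only later rows make up. A row lasts 1/10 s, in which the tool goes at most 50 mm and 8.59 degrees, less where a joint would pass 70% of its speed; a pose out of reach is approached as far as the arm can. A call with a gripper value outside its range is refused whole. The fingers move at their own pace and stop on an object; FORCE is the grip in N (left out, the last holds). Time passes only in rows, so rows that repeat a pose let the fingers close. It gives the time, the measured TCP pose, the force and the opening at its end, in the units of the state.
- ctrl.get_state(): the state, without advancing time (a new reading comes with each control period).
- eyes.get_image(name): name is "scene" or "top" or "wrist"; returns the picture (400x640x3 uint8, red, green, blue); there is no depth.
- eyes.camera_info(name): a dict with "intrinsics" (3x3 intrinsics, pixels), "k1" (the pictures are not rectified: a ray, as slopes to the right and down, at radius r is drawn at 1 + k1 r^2 times it, then the intrinsics apply), "T" (4x4, takes a point from camera to world coordinates). Camera axes: x right, y up, looking along -z (the intrinsics and any distortion apply to the point x, -y, -z); pixel columns grow to the right and rows downward; lengths in m; the calibration is good to about 2 mm. A picture is of the moment at which its call begins: read the wrist's pose just before it. camera_info takes no time and is no camera call; for the wrist camera it gives the pose at the moment of the call.
- ctrl.close_job(): hands the job in, once; it reports no verdict.
The state is a dict: "clock": time; "joint_pos": joint angles; "qvel": joint speeds; "joint_efforts": joint torques, N m; "tool_pos": TCP position; "tcp_rot": TCP orientation; "wrist_force": force on the tool from outside, world axes, zero at the start; "ft_torque": the same for the moment, N m; "width": opening from 0.0 (shut) to 1.0 (fully open).
Only numpy, scipy, OpenCV 4.12 (cv2) and the standard library are available. Lean on these libraries where they do the work, as an engineer would, in place of code of your own. Each camera call takes 0.05 s, during which the arm holds its last target.

## Working session

There is one attempt and no reset: what is moved stays moved. The work goes in short steps, Python scripts to look and compute and a shell command to move; the robot and the scene stay as the last step left them, time stands still between calls to the robot, and variables do not carry over. Pictures are saved under pics/ and viewed, and the job is handed in when it is done.

```bash
mkdir -p pics; ls; python3 - <<'E'
from bench import ctrl, eyes
import cv2,numpy as np
print(ctrl.get_state())
for n in ["scene","top","wrist"]:
    i=eyes.camera_info(n); print(n,np.round(i["intrinsics"],1).tolist(),i["k1"],np.round(i["T"],3).tolist())
    cv2.imwrite(f"pics/{n}0.png",eyes.get_image(n)[:,:,::-1])
E
```

```text
pics
{'clock': 0.0, 'joint_pos': array([ 1.10700431e+00,  8.74516304e-02,  1.75147621e-01,  1.65976654e+00,
       -8.64287227e-10,  1.57081819e+00]), 'qvel': array([-0.00172819,  0.00209274,  0.00052888, -0.002627  ,  0.00031147,
       -0.00079275]), 'joint_efforts': array([-1.16496056e-03, -5.20382631e+01,  4.64809263e+01,  1.61077548e-02,
       -1.29103191e-04, -6.28412948e-07]), 'tool_pos': array([0.24598558, 0.4917936 , 0.30319456]), 'tcp_rot': array([-3.14031843e+00,  2.87233257e-08,  2.67777877e+00]), 'wrist_force': array([-0.42876386, -0.31219236, -0.59515855]), 'ft_torque': array([0.03633701, 0.02151021, 0.02016369]), 'width': 0.9989130732452836}
scene [[450.7, 0.0, 319.7], [0.0, 450.7, 203.1], [0.0, 0.0, 1.0]] 0.03805558690154455 [[0.557, -0.638, 0.532, 1.16], [0.83, 0.44, -0.342, -0.418], [-0.016, 0.632, 0.774, 1.008], [0.0, 0.0, 0.0, 1.0]]
top [[372.0, 0.0, 318.8], [0.0, 372.0, 206.6], [0.0, 0.0, 1.0]] -0.02571410284971114 [[0.004, 0.996, -0.088, 0.422], [-1.0, 0.006, 0.023, 0.021], [0.024, 0.087, 0.996, 1.35], [0.0, 0.0, 0.0, 1.0]]
wrist [[286.4, 0.0, 318.2], [0.0, 286.4, 196.6], [0.0, 0.0, 1.0]] 0.0008466788292825168 [[0.448, -0.861, -0.243, 0.186], [0.894, 0.43, 0.123, 0.523], [-0.002, -0.272, 0.962, 0.372], [0.0, 0.0, 0.0, 1.0]]
```

View pics/scene0.png

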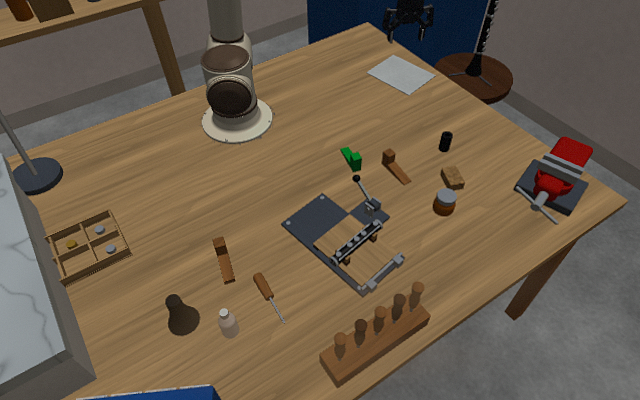

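View pics/top0.png

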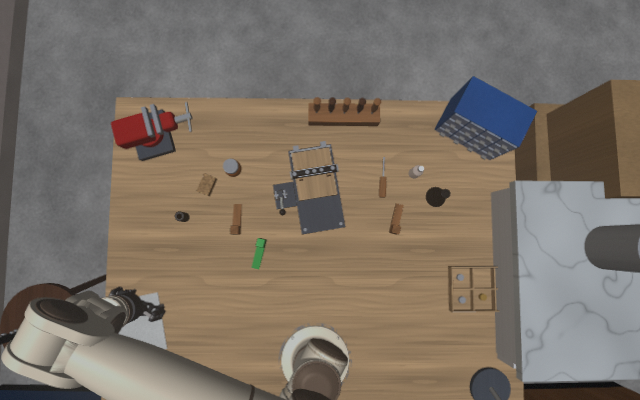

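View pics/wrist0.png

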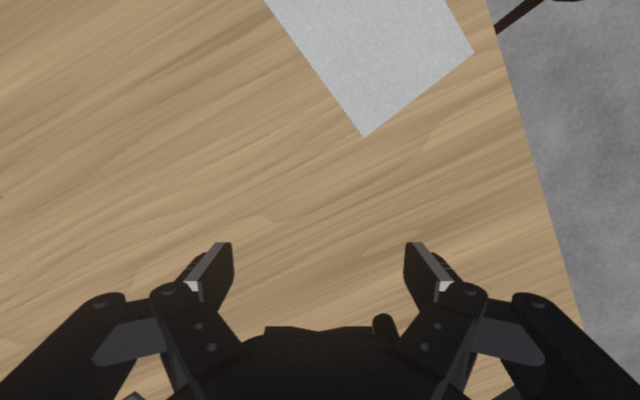

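```bash
cat > h.py <<'E'
from bench import ctrl, eyes
import cv2,numpy as np
def grab(n,f=None):
    i=eyes.camera_info(n); im=eyes.get_image(n)[:,:,::-1].copy()
    if f: cv2.imwrite("pics/"+f,im)
    return i,im
def ray(i,uv):
    K=np.array(i["intrinsics"]); p=np.linalg.inv(K)@[uv[0],uv[1],1.]
    x,y=p[:2]; rd=np.hypot(x,y); r=rd
    for _ in range(30): r=rd/(1+i["k1"]*r*r)
    s=r/rd if rd>0 else 1
    T=np.array(i["T"]); d=T[:3,:3]@np.array([x*s,-y*s,-1]); return T[:3,3],d/np.linalg.norm(d)
def onz(i,uv,z):
    o,d=ray(i,uv); return o+d*(z-o[2])/d[2]
def proj(i,P):
    T=np.array(i["T"]); c=T[:3,:3].T@(np.array(P)-T[:3,3]); x=c[0]/-c[2];y=-c[1]/-c[2]
    f=1+i["k1"]*(x*x+y*y); q=np.array(i["intrinsics"])@[x*f,y*f,1]; return q[:2]
def tri(a,b):
    (o1,d1),(o2,d2)=a,b
    A=np.stack([d1,-d2],1); t=np.linalg.lstsq(A,o2-o1,rcond=None)[0]
    p,q=o1+d1*t[0],o2+d2*t[1]; return (p+q)/2,np.linalg.norm(p-q)
E
python3 - <<'E'
import cv2,numpy as np
t=cv2.imread("pics/top0.png");s=cv2.imread("pics/scene0.png")
def c(im,x,y,w,h,k): return cv2.resize(im[y:y+h,x:x+w],None,fx=k,fy=k,interpolation=cv2.INTER_CUBIC)
cv2.imwrite("pics/t1.png",c(t,220,130,200,140,4))
cv2.imwrite("pics/s1.png",c(s,270,120,200,150,4))
cv2.imwrite("pics/s2.png",c(s,190,220,110,80,6))
E
```

```text
(no output)
```

View pics/t1.png

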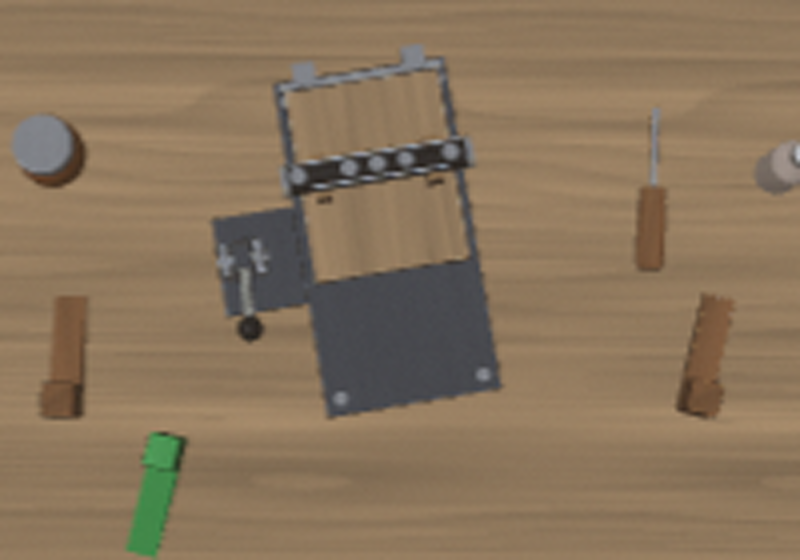

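View pics/s1.png

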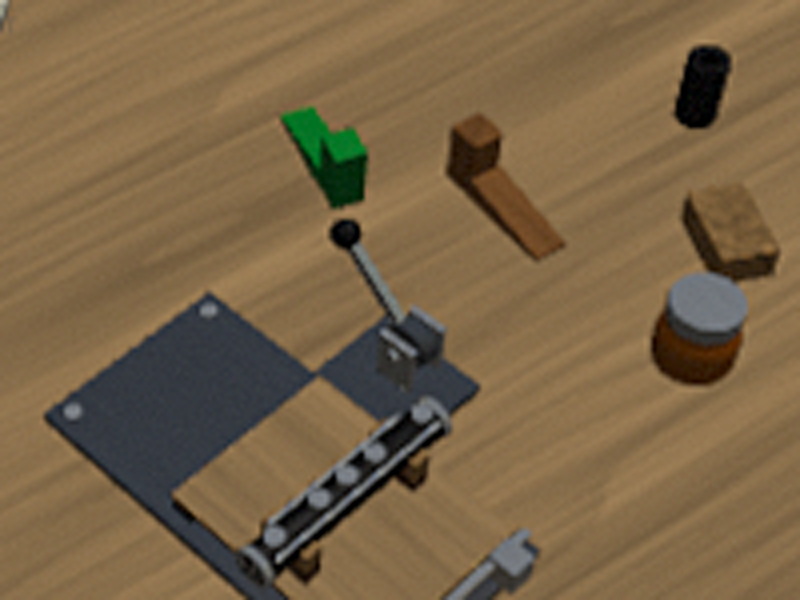

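View pics/s2.png

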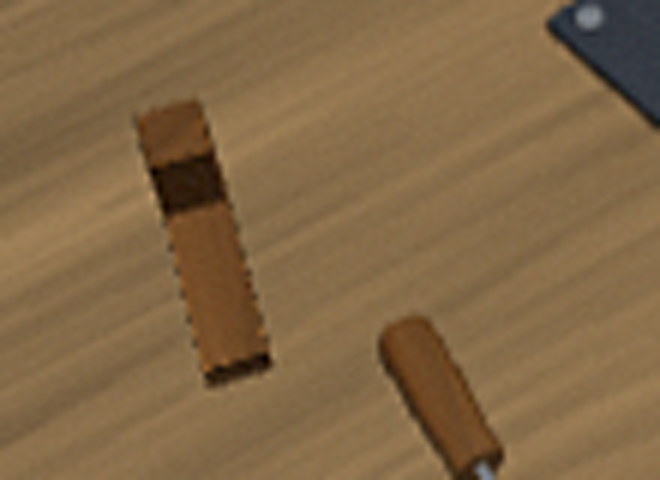

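```bash
python3 - <<'E'
from h import *
im=cv2.imread("pics/top0.png"); i=eyes.camera_info("top"); i2=eyes.camera_info("scene")
# hand-picked from the 4x crop
f=lambda u,v:(220+u/4-.375,130+v/4-.375)
g=lambda u,v:(270+u/4-.375,120+v/4-.375)
C=[onz(i,f(*p),.01)[:2] for p in [(330,416),(500,388),(443,60),(277,88)]]
print("plate",np.round(C,4).tolist(), [round(np.linalg.norm(C[k]-C[(k+1)%4]),4) for k in range(4)])
h=cv2.cvtColor(im,cv2.COLOR_BGR2HSV)
print("wood",h[200,245],"wedge",h[212,237],"post",h[229,235],"pack",h[212,398], "plate",h[210,320])
# scene plate corners
S=[onz(i2,g(*p),.01)[:2] for p in [(208,292),(45,415)]]
print("scene front corners",np.round(S,4).tolist())
k,e=tri(ray(i,f(249,328)),ray(i2,g(345,234))); print("knob",k,e)
for n,p,q in [("cheekpair",(245,256),(412,335))]:
    print(n,tri(ray(i,f(*p)),ray(i2,g(*q))))
print("wedge nose",[np.round(onz(i,f(*p),.004),4).tolist() for p in [(57,297),(88,297)]])
print("post top",[np.round(onz(i,f(*p),.055),4).tolist() for p in [(43,381),(80,379),(80,416),(40,416)]])
# mask
m=((h[:,:,0]<13)&(h[:,:,1]>110)).astype(np.uint8)*255
n,l,st,ce=cv2.connectedComponentsWithStats(m)
for k in range(1,n):
    if st[k,4]>30: print(st[k],ce[k])
E
```

```text
plate [[0.4419, 0.0491], [0.4678, -0.1039], [0.7686, -0.0521], [0.741, 0.0999]] [np.float64(0.1551), np.float64(0.3053), np.float64(0.1545), np.float64(0.3034)]
wood [ 17  91 145] wedge [ 13 124 119] post [ 14 127 110] pack [ 13 123 124] plate [120  20  78]
scene front corners [[0.4442, 0.049], [0.4729, -0.1061]]
knob [0.51445729 0.11618477 0.09396783] 0.00017209823973842077
cheekpair (array([0.58192673, 0.12478542, 0.04658653]), np.float64(0.0014267913075261473))
wedge nose [[0.5482, 0.297, 0.004], [0.5484, 0.269, 0.004]]
post top [[0.4703, 0.2969, 0.055], [0.4722, 0.265, 0.055], [0.4402, 0.2643, 0.055], [0.44, 0.2988, 0.055]]
[ 111  113   52   36 1147] [133.19790759 132.06538797]
[159 112  19  20 273] [167.6007326  121.27106227]
[589 387  38  13 148] [608.52027027 392.76351351]
[527 389  10  11  40] [530.9   392.975]
[534 389  25  11  92] [547.90217391 394.65217391]
[567 388  11  12  49] [571.34693878 393.75510204]
[576 391  18   9  50] [585.28 396.06]
[625 391  15   9  39] [630.71794872 396.20512821]
```

```bash
python3 -m creep '[[60,[-358,-147,0],1.7],[60,[-358,-147,0],1.7],[60,[-358,-147,0],1.7],[60,[-358,-147,0],1.7],[60,[-358,-147,0],1.7],[60,[-358,-147,0],1.7],[60,[-358,-147,0],1.7],[60,[-358,-147,0],1.7],[60,[-358,-147,0],1.7],[60,[-358,-147,0],1.7],[60,[-358,-147,0],1.7],[60,[-358,-147,0],1.7]]' 20
python3 -m creep '[[60,[0,0,0],0.81],[60,[0,0,0],0.81],[60,[0,0,0],0.81],[60,[0,0,0],0.81],[60,[0,0,0],0.81],[60,[0,0,0],0.81],[60,[0,0,0],0.81]]'
python3 - <<'E'
from h import *
i,im=grab("wrist","w1.png"); print(ctrl.get_state()); np.save("w1.npy",np.array(i["T"]))
E
```

```text
clock: 1.35
tool_pos: [0.5005, 0.2, 0.3035]
tcp_rot: [-3.141, 0.001, 0.972]
wrist_force: [-0.5, -0.5, -0.6]
width: 0.603
clock: 2.05
tool_pos: [0.5166, 0.1359, 0.3036]
tcp_rot: [-3.103, 0.002, 0.243]
wrist_force: [-0.2, -0.4, -0.9]
width: 0.593
{'clock': 2.1, 'joint_pos': array([0.24269089, 0.05007917, 0.13623412, 1.65882316, 0.038229  ,
       3.14058607]), 'qvel': array([ 0.03439999,  0.00236911,  0.00451466, -0.00031249,  0.00503848,
        0.00215574]), 'joint_efforts': array([-1.65687078e-01, -4.95563829e+01,  4.63853073e+01,  9.52334900e-03,
        3.39973569e-01, -2.58669483e-03]), 'tool_pos': array([0.5165278 , 0.13624005, 0.30363715]), 'tcp_rot': array([-3.10336179e+00,  1.83340294e-03,  2.43696742e-01]), 'wrist_force': array([ 0.46414108, -0.30502974,  0.6758075 ]), 'ft_torque': array([-0.04069661, -0.00107461,  0.00919581]), 'width': 0.5985671736777672}
```

View pics/w1.png

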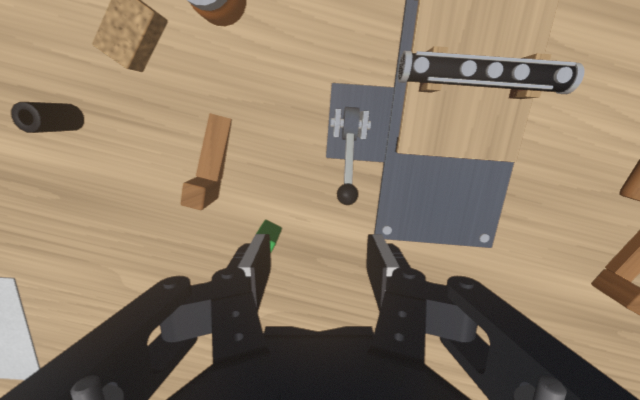

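```bash
python3 -m creep '[[60,[0,0,0],-1.6],[60,[0,0,0],-1.6],[60,[0,0,0],-1.6],[60,[0,0,0],-1.6],[60,[0,0,0],-1.6],[60,[0,0,0],-1.6],[60,[0,0,0],-1.6],[60,[0,0,0],-1.6],[60,[0,0,0],-1.6],[60,[0,0,0],-1.6],[60,[0,0,0],-1.6]]'
python3 - <<'E'
import cv2
s=cv2.imread("pics/w1.png")
cv2.imwrite("pics/w1a.png",cv2.resize(s[60:260,170:370],None,fx=3,fy=3,interpolation=cv2.INTER_CUBIC))
cv2.imwrite("pics/w1b.png",cv2.resize(s[60:260,330:530],None,fx=3,fy=3,interpolation=cv2.INTER_CUBIC))
E
```

```text
clock: 3.2
tool_pos: [0.5161, 0.1385, 0.3037]
tcp_rot: [-3.141, -0.039, 1.854]
wrist_force: [0.1, -0.7, 0.6]
width: 0.602
```

View pics/w1a.png

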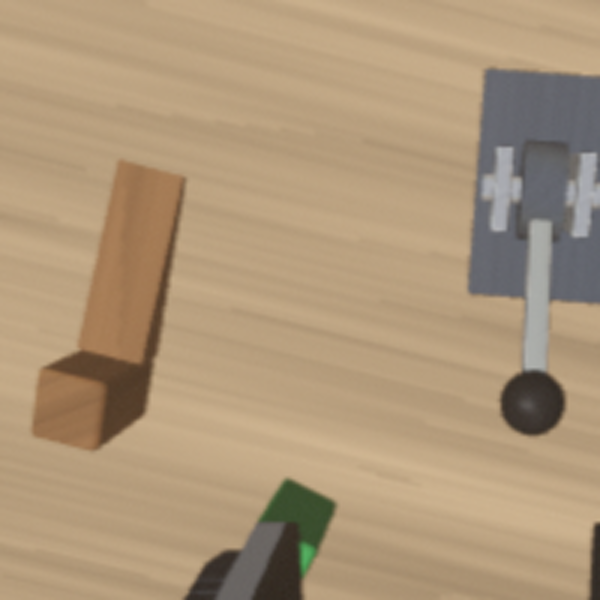

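View pics/w1b.png

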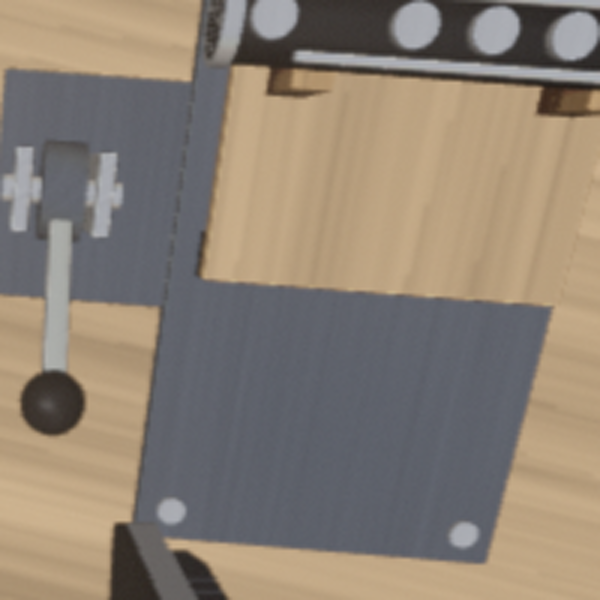

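```bash
python3 - <<'E'
from h import *
t=eyes.camera_info("top"); w=dict(eyes.camera_info("wrist")); w["T"]=np.load("w1.npy"); s=eyes.camera_info("scene")
f=lambda u,v:(220+u/4-.375,130+v/4-.375)
g=lambda u,v:(270+u/4-.375,120+v/4-.375)
A=lambda u,v:(170+u/3-.33,60+v/3-.33)
B=lambda u,v:(330+u/3-.33,60+v/3-.33)
print("knob w-t",tri(ray(w,B(53,402)),ray(t,f(249,328))),"w-s",tri(ray(w,B(53,402)),ray(s,g(345,234))))
fl,fr=onz(w,B(134,522),.01),onz(w,B(487,562),.01)
print("front corners",fl,fr,np.linalg.norm(fl-fr))
ll,lr=onz(w,B(201,278),.028),onz(w,B(552,305),.028); print("rest front top",ll,lr,np.linalg.norm(ll-lr),"mid",(ll+lr)/2, "yaw",np.arctan2(ll[1]-lr[1],ll[0]-lr[0])-np.pi/2)
print("pin mid z~.045", onz(w,B(62,190),.045))
print("nose",onz(w,A(118,160),.004),onz(w,A(185,178),.004))
print("post top",[np.round(onz(w,A(*p),.055),4).tolist() for p in [(40,368),(106,382),(97,450),(33,435)]])
print("slope-end (z.02) ",onz(w,A(80,347),.02),onz(w,A(142,363),.02))
E
```

```text
knob w-t (array([0.51527115, 0.11517468, 0.09336429]), np.float64(0.0026784063620087025)) w-s (array([0.51673053, 0.11441893, 0.09697516]), np.float64(0.00038155505208820777))
front corners [0.45029165 0.05280707 0.01      ] [ 0.47210512 -0.10550387  0.01      ] 0.1598067000193085
rest front top [0.56341435 0.06258875 0.028     ] [ 0.58675249 -0.07308568  0.028     ] 0.1376670595906884 mid [ 0.57508342 -0.00524846  0.028     ] yaw 0.17034868600853925
pin mid z~.045 [0.5828163  0.12613761 0.045     ]
nose [0.55163414 0.29773656 0.004     ] [0.55126107 0.26908903 0.004     ]
post top [[0.4721, 0.2964, 0.055], [0.473, 0.2706, 0.055], [0.4445, 0.2704, 0.055], [0.4442, 0.2961, 0.055]]
slope-end (z.02)  [0.47316085 0.29675403 0.02      ] [0.47287878 0.26984889 0.02      ]
```

```bash
python3 -m creep '[[60,[-24,-7,0],-1.456],[60,[-24,-7,0],-1.456],[60,[-24,-7,0],-1.456],[60,[-24,-7,0],-1.456],[60,[-24,-7,0],-1.456],[60,[-24,-7,0],-1.456],[60,[-24,-7,50],-1.456],[60,[-24,-7,50],-1.456],[60,[-24,-7,50],-1.456],[60,[-24,-7,50],-1.456],[60,[-24,-7,50],-1.456],[60,[-24,-7,50],-1.456]]'
python3 - <<'E'
from h import *
i,im=grab("wrist","w2.png"); s=ctrl.get_state(); print(s["tool_pos"],s["tcp_rot"],s["joint_pos"],s["clock"]); np.save("w2.npy",np.array(i["T"]))
E
```

```text
clock: 4.4
tool_pos: [0.5154, 0.1151, 0.2529]
tcp_rot: [3.103, -0.005, -2.983]
wrist_force: [-0.9, 0.8, -0.5]
width: 0.598
[0.51546463 0.11495974 0.25297062] [ 3.10296706 -0.00486871 -2.98322254] [0.20382667 0.02370241 0.011038   1.56123954 0.03880691 0.0454903 ] 4.45
```

View pics/w2.png

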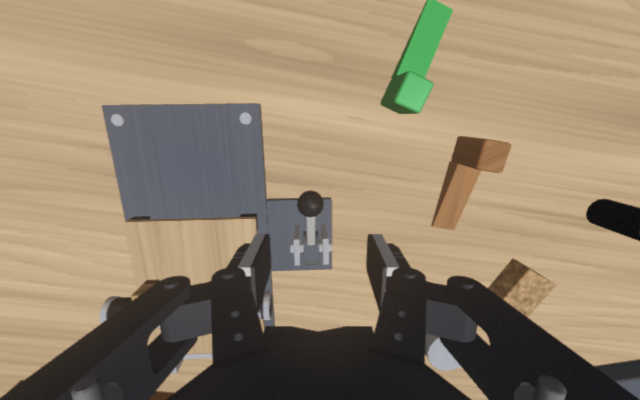

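```bash
python3 - <<'E'
from h import *
t=eyes.camera_info("top"); w=dict(eyes.camera_info("wrist")); w["T"]=np.load("w2.npy"); s=eyes.camera_info("scene")
im=cv2.imread("pics/w2.png")
cv2.imwrite("pics/w2a.png",cv2.resize(im[90:280,95:345],None,fx=3,fy=3,interpolation=cv2.INTER_CUBIC))
k=(311,204)
print(tri(ray(w,k),ray(t,(281.9,211.6))),tri(ray(w,k),ray(s,(355.9,178.1))),onz(w,k,.095))
print("grasp dir in img", proj(w, ctrl.get_state()["tool_pos"]+.105*np.array([-.0092,.037,-.999])))
E
```

```text
(array([0.51352718, 0.11503714, 0.10834312]), np.float64(8.796909868491866e-05)) (array([0.51663987, 0.11512454, 0.09688322]), np.float64(0.0012439883748632818)) [0.51752227 0.11578463 0.095     ]
grasp dir in img [317.46086622 224.11159891]
```

View pics/w2a.png

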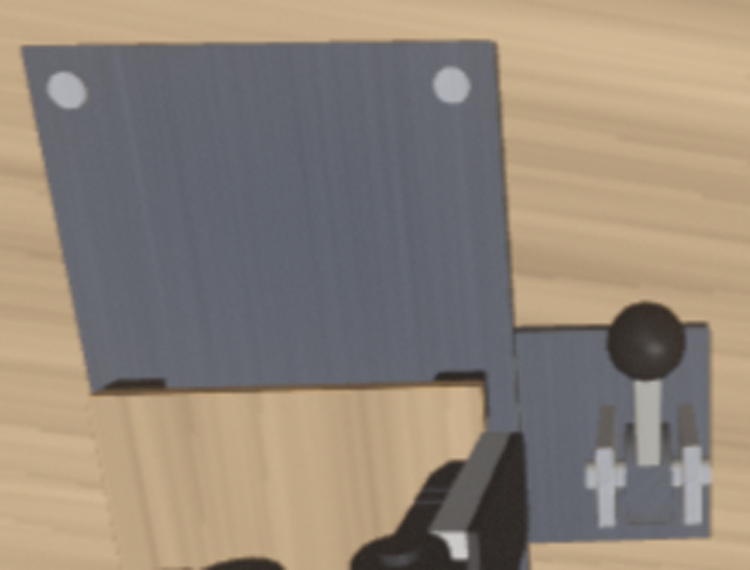

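```bash
python3 -m creep '[[60,[-1,-6,25],0],[60,[-1,-6,50],0],[60,[-1,-6,75],0],[60,[-1,-6,95],0],[60,[-1,-6,106],0],[60,[-1,-6,106],0],[40,[-1,-6,106],0],[25,[-1,-6,106],0],[15,[-1,-6,106],0],[15,[-1,-6,106],0],[15,[-1,-6,106],0]]' 20
python3 - <<'E'
from h import *
i,im=grab("wrist","w3.png"); s=ctrl.get_state(); print(s["tool_pos"],s["tcp_rot"],s["wrist_force"],s["width"],s["clock"])
t=eyes.camera_info("top"); w=dict(i); w["T"]=np.load("w2.npy")
B=lambda u,v:(95+u/3-.33,90+v/3-.33)
a,b=onz(w,B(23,45),.01),onz(w,B(496,41),.01); print("front",a,b,np.linalg.norm(a-b),(a+b)/2+.12*np.array([.9857,.169,0]))
a,b=onz(w,B(93,393),.028),onz(w,B(485,382),.028); print("restfront",a,b,np.linalg.norm(a-b),(a+b)/2,np.arctan2(b[1]-a[1],b[0]-a[0])-np.pi/2)
a,b=onz(w,B(165,389),.01),onz(w,B(436,381),.01); print("feet inner",a,b,np.linalg.norm(a-b),(a+b)/2)
E
```

```text
clock: 5.55
tool_pos: [0.5164, 0.1126, 0.1474]
tcp_rot: [3.103, -0.004, -2.981]
wrist_force: [-2.2, -2.7, 3.7]
width: 0.234
[0.51631296 0.11260155 0.14726154] [ 3.10304554 -0.00454319 -2.98132209] [-2.52694492 -1.50991247  4.03330915] 0.23256989335586295 5.6
front [ 0.46990973 -0.10397307  0.01      ] [0.44338325 0.05244081 0.01      ] 0.1586472730461194 [ 0.57493049 -0.00548613  0.01      ]
restfront [ 0.58471035 -0.07251217  0.028     ] [0.56072774 0.06358396 0.028     ] 0.13819306530272993 [ 0.57271904 -0.0044641   0.028     ] 0.1744274020740324
feet inner [ 0.58756791 -0.05699914  0.01      ] [0.56980315 0.04284809 0.01      ] 0.10141526678029056 [ 0.57868553 -0.00707552  0.01      ]
```

View pics/w3.png

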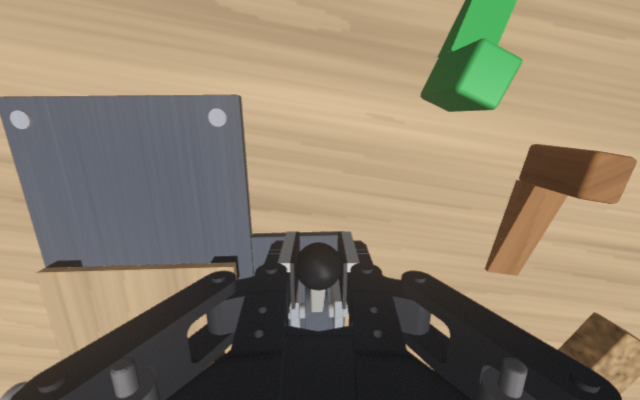

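```bash
python3 -m creep '[[15,[-6,0,-6],0],[15,[-13,1,-12],0],[15,[-21,1,-17],0],[15,[-28,1,-21],0],[15,[-35,1,-24],0],[15,[-41,2,-26],0],[15,[-47,2,-28],0],[15,[-53,2,-29],0],[15,[-59,2,-30],0],[15,[-64,2,-30],0],[15,[-67,2,-30],0],[15,[-67,2,-30],0]]'
python3 - <<'E'
from h import *
i,im=grab("wrist","w4.png"); s=ctrl.get_state(); print(s["tool_pos"],s["wrist_force"],s["width"],s["clock"]); np.save("w4.npy",i["T"])
i,im=grab("scene","s4.png")
cv2.imwrite("pics/s4a.png",cv2.resize(im[140:290,270:470],None,fx=4,fy=4,interpolation=cv2.INTER_CUBIC))
E
```

```text
clock: 6.8
tool_pos: [0.5832, 0.1243, 0.1766]
tcp_rot: [3.103, -0.004, -2.981]
wrist_force: [1.0, -3.7, 2.7]
width: 0.237
[0.58298784 0.12427459 0.1766077 ] [ 1.19912816 -3.57732036  2.95225944] 0.24163832307371885 6.85
```

View pics/w4.png

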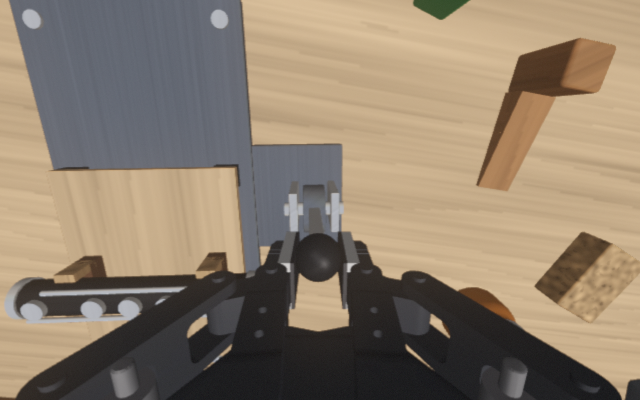

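View pics/s4a.png

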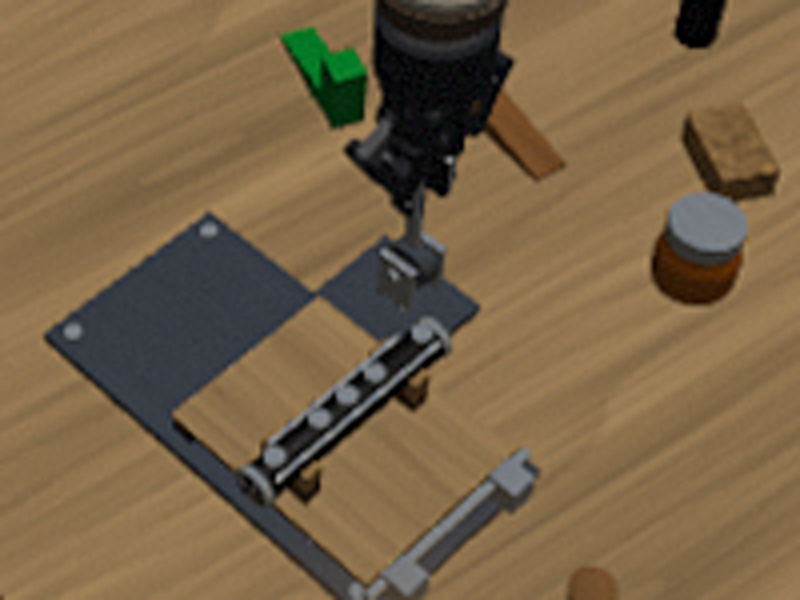

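```bash
python3 -m creep '[[40,[0,0,0],0],[60,[0,0,0],0],[60,[0,0,0],0],[60,[0,0,-20],0],[60,[0,0,-50],0],[60,[0,0,-80],0],[60,[0,0,-80],0]]'
python3 - <<'E'
from h import *
s=ctrl.get_state(); i,im=grab("wrist","w5.png"); print(s["tool_pos"],s["tcp_rot"],s["wrist_force"],s["width"],s["clock"]); np.save("w5.npy",i["T"])
i,im=grab("scene","s5.png")
cv2.imwrite("pics/s5a.png",cv2.resize(im[140:290,270:470],None,fx=4,fy=4,interpolation=cv2.INTER_CUBIC))
E
```

```text
clock: 7.6
tool_pos: [0.5842, 0.1216, 0.261]
tcp_rot: [3.102, 0.001, -2.981]
wrist_force: [0.4, 1.0, -0.2]
width: 0.603
[0.58421925 0.12161048 0.26096863] [ 3.10224133e+00  1.42057826e-03 -2.98093094e+00] [ 0.41663971  0.97793502 -0.17927471] 0.6033735697086205 7.6
```

View pics/w5.png

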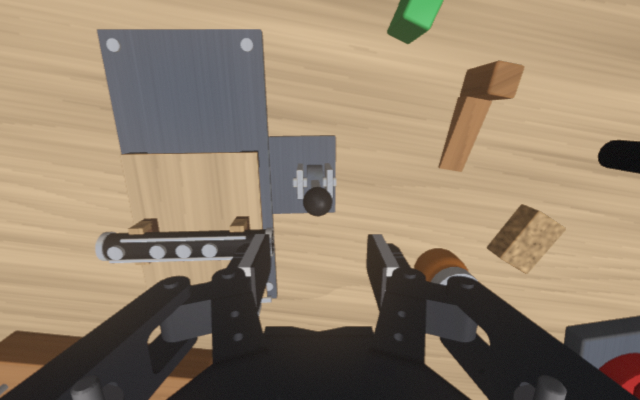

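View pics/s5a.png

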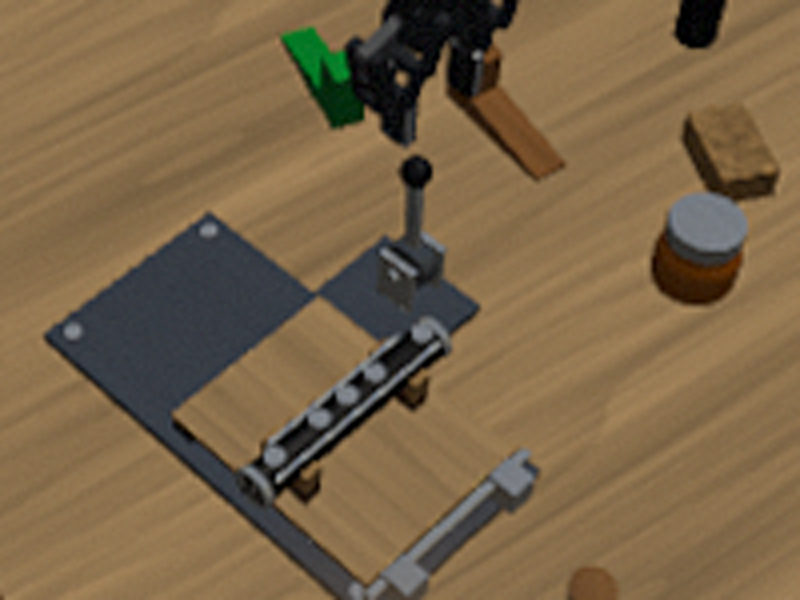

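```bash
python3 - <<'E'
from h import *
w=dict(eyes.camera_info("wrist")); w["T"]=np.load("w5.npy"); s=eyes.camera_info("scene")
k,e=tri(ray(w,(317.5,201)),ray(s,(373.6,182.6)));print("knob",k,e)
for c in [(0.5815,.1272),(.580,.1255),(.583,.1262)]:
    d=(k[:2]-c)@np.array([.9855,.17]); print(np.arctan2(d,k[2]-.04))
im=cv2.imread("pics/w5.png")
cv2.imwrite("pics/w5a.png",cv2.resize(im[40:190,410:550],None,fx=4,fy=4,interpolation=cv2.INTER_CUBIC))
cv2.imwrite("pics/w5b.png",cv2.resize(im[20:220,90:350],None,fx=3,fy=3,interpolation=cv2.INTER_CUBIC))
E
```

```text
knob [0.57683133 0.12538131 0.12708622] 0.00019874941590398006
-0.05632300826055415
-0.03607387791821705
-0.07128412248243228
```

View pics/w5a.png

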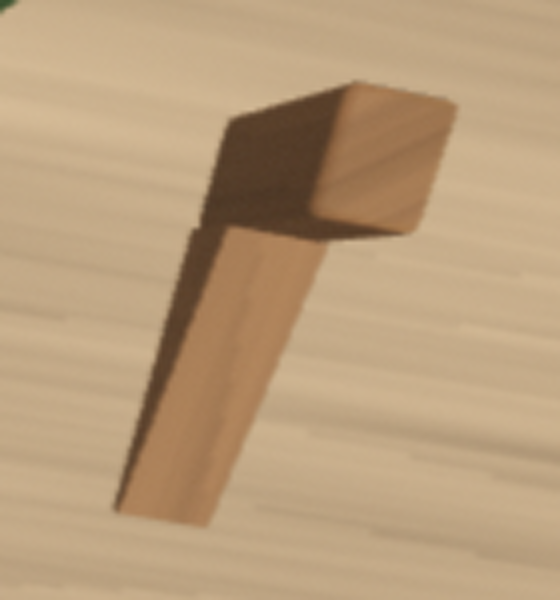

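View pics/w5b.png

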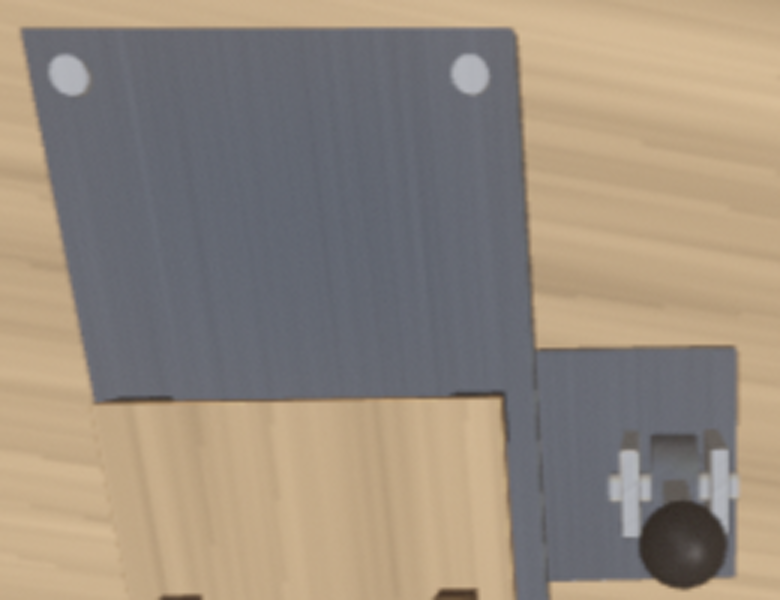

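```bash
python3 - <<'E'
from h import *
w=dict(eyes.camera_info("wrist")); w["T"]=np.load("w5.npy")
B=lambda u,v:(90+u/3-.33,20+v/3-.33)
A=lambda u,v:(410+u/4-.375,40+v/4-.375)
p=onz(w,B(674,487),.04);k=onz(w,(317.5,201),.1278); print("pivot",p,"knob",k); d=(k-p)[:2]@[.9855,.17]; print("ang",np.arctan2(d,.088))
a,b=onz(w,B(23,29),.01),onz(w,B(516,29),.01); print("front",a,b,np.linalg.norm(a-b),(a+b)/2+.12*np.array([.9857,.169,0]),np.arctan2(b[1]-a[1],b[0]-a[0])-np.pi/2)
a,b=onz(w,B(94,402),.028),onz(w,B(505,396),.028); print("restfront",a,b,np.linalg.norm(a-b),(a+b)/2,np.arctan2(b[1]-a[1],b[0]-a[0])-np.pi/2)
n=[onz(w,A(*q),.004) for q in [(116,512),(210,526)]]
q=[onz(w,A(*q),.055) for q in [(352,82),(460,104),(412,236),(311,212)]]
print("nose",n,np.mean(n,0));print("post",np.round(q,4).tolist(),np.mean(q,0))
v=np.mean(n,0)-np.mean(q,0); print("axis yaw",np.arctan2(v[1],v[0]),"len",np.hypot(*v[:2]), "post sides", [np.linalg.norm(q[k]-q[(k+1)%4]) for k in range(4)])
E
```

```text
pivot [0.58242961 0.12621504 0.04      ] knob [0.57667682 0.12540822 0.1278    ]
ang -0.06588786251248858
front [ 0.47094007 -0.10397534  0.01      ] [0.4439968  0.05229746 0.01      ] 0.15857845605184334 [ 0.57575243 -0.00555894  0.01      ] 0.17073324328163575
restfront [ 0.58565737 -0.07363232  0.028     ] [0.56198445 0.06385208 0.028     ] 0.13950758861279966 [ 0.57382091 -0.00489012  0.028     ] 0.1705141721061203
nose [array([0.55145786, 0.26953237, 0.004     ]), array([0.5511903 , 0.29850291, 0.004     ])] [0.55132408 0.28401764 0.004     ]
post [[0.4432, 0.2708, 0.055], [0.4435, 0.297, 0.055], [0.4724, 0.2958, 0.055], [0.4712, 0.2704, 0.055]] [0.45756947 0.283479   0.055     ]
axis yaw 0.005745109796370488 len 0.09375615214002156 post sides [np.float64(0.02621359546650357), np.float64(0.028933389830016535), np.float64(0.02549476671938665), np.float64(0.027976088369528664)]
```

```bash
python3 -m creep '[[55,[25,43,0],0.05],[55,[50,86,0],0.1],[55,[75,129,0],0.156],[55,[99,171,0],0.156],[55,[99,171,40],0.156],[55,[99,171,80],0.156],[55,[99,171,110],0.156],[55,[99,171,110],0.156],[55,[99,171,110],0.156]]'
python3 - <<'E'
from h import *
s=ctrl.get_state(); i,im=grab("wrist","w6.png"); print(s["tool_pos"],s["tcp_rot"],s["wrist_force"],s["width"],s["clock"]); np.save("w6.npy",i["T"])
E
```

```text
clock: 8.6
tool_pos: [0.4567, 0.278, 0.1534]
tcp_rot: [3.105, -0.012, -3.137]
wrist_force: [-0.3, -0.1, 1.5]
width: 0.548
[0.45673377 0.2780458  0.1534123 ] [ 3.10480356 -0.01222381 -3.13701412] [-0.3390461  -0.09264317  1.47540062] 0.5479744188691853 8.6
```

View pics/w6.png

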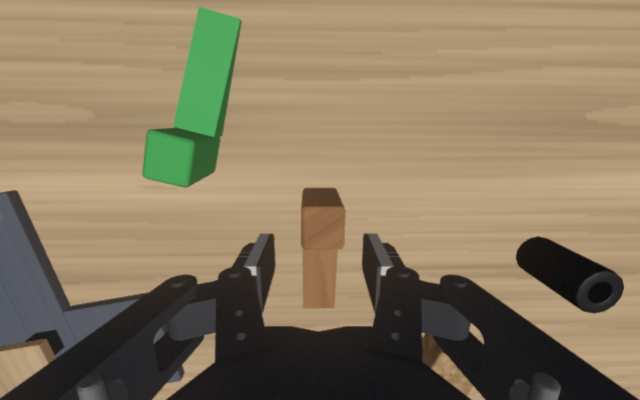

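```bash
python3 - <<'E'
from h import *
w=dict(eyes.camera_info("wrist")); w["T"]=np.load("w6.npy")
q=[onz(w,p,.055) for p in [(302,207),(344,206),(345,249),(303,248)]]
print(np.round(q,4).tolist(),np.mean(q,0)); n=[onz(w,p,.004) for p in [(303,307),(335,307)]]; print(np.round(n,4).tolist())
s=ctrl.get_state(); print(s["tool_pos"],s["tcp_rot"])
E
```

```text
[[0.4419, 0.2721, 0.055], [0.4414, 0.298, 0.055], [0.4703, 0.2995, 0.055], [0.4693, 0.2725, 0.055]] [0.45570729 0.28552523 0.055     ]
[[0.5501, 0.2709, 0.004], [0.5507, 0.2993, 0.004]]
[0.45738885 0.27833639 0.15469563] [ 3.10364031 -0.01019658 -3.13713371]
```

```bash
python3 -m creep '[[55,[0,2,20],0],[55,[0,2,45],0],[55,[0,2,62],0],[55,[0,2,71],0],[55,[0,2,71],0],[30,[0,2,71],0],[20,[0,2,71],0],[15,[0,2,71],0],[15,[0,2,71],0],[15,[0,2,71],0],[15,[0,2,71],0]]' 40
python3 - <<'E'
from h import *
s=ctrl.get_state(); i,im=grab("wrist","w7.png"); print(s["tool_pos"],s["tcp_rot"],s["wrist_force"],s["ft_torque"],s["width"],s["clock"]); np.save("w7.npy",i["T"])
E
```

```text
clock: 9.75
tool_pos: [0.4571, 0.2833, 0.0844]
tcp_rot: [3.103, -0.008, -3.137]
wrist_force: [-1.1, -1.2, 6.4]
width: 0.322
[0.45711058 0.28325478 0.08444281] [ 3.10289419 -0.00839843 -3.1371375 ] [-1.09384034 -1.18438727  6.35714363] [-0.23600013  0.01234303 -0.01238306] 0.32203049352247304 9.75
```

View pics/w7.png

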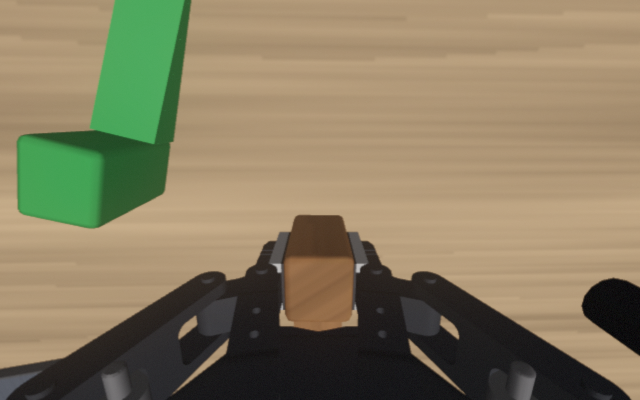

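```bash
python3 -m creep '[[15,[0,0,-15],0],[15,[5,0,-40],0],[15,[15,0,-70],0],[15,[30,0,-100],0],[15,[40,-30,-100],-0.03],[15,[40,-65,-100],-0.06],[15,[40,-105,-100],-0.1],[15,[40,-145,-100],-0.13],[15,[40,-185,-100],-0.166],[15,[40,-225,-100],-0.166],[15,[40,-265,-100],-0.166],[15,[40,-300,-100],-0.166]]' 40
python3 - <<'E'
from h import *
s=ctrl.get_state(); i,im=grab("wrist","w8.png"); print(s["tool_pos"],s["tcp_rot"],s["wrist_force"],s["ft_torque"],s["width"],s["clock"]); np.save("w8.npy",i["T"])
i,im=grab("scene","s8.png")
cv2.imwrite("pics/s8a.png",cv2.resize(im[130:280,250:450],None,fx=4,fy=4,interpolation=cv2.INTER_CUBIC))
E
```

```text
clock: 11.0
tool_pos: [0.4184, -0.0226, 0.1732]
tcp_rot: [3.103, -0.003, -2.972]
wrist_force: [1.4, 0.5, -0.5]
width: 0.325
[ 0.41841721 -0.0225858   0.17316022] [ 3.10318372e+00 -3.04288601e-03 -2.97152946e+00] [ 1.4092594   0.46671903 -0.51132192] [-0.00826271 -0.08154964 -0.01345478] 0.3251253066178569 11.0
```

View pics/w8.png

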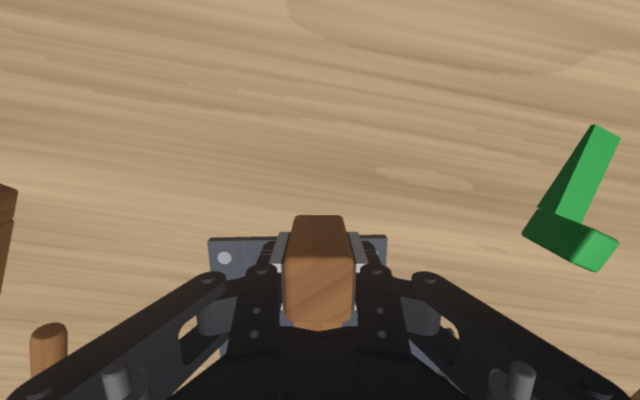

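View pics/s8a.png

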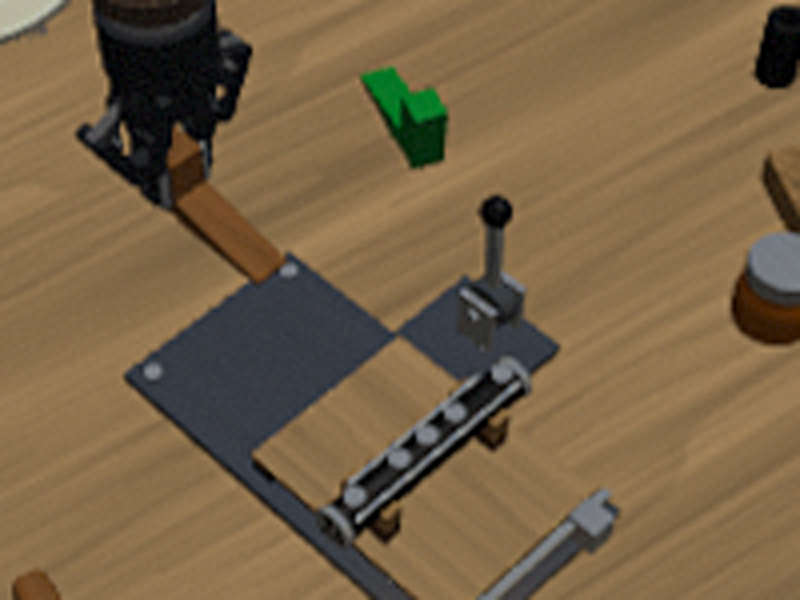

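```bash
python3 - <<'E'
from h import *
s=eyes.camera_info("scene"); w=dict(eyes.camera_info("wrist")); w["T"]=np.load("w8.npy")
g=lambda u,v:(250+u/4-.375,130+v/4-.375)
for p in [(253,281),(286,266)]: print(onz(s,g(*p),.093))
# post top corners in wrist, plane z = underside+.055
z=ctrl.get_state()["tool_pos"][2]; print(z)
q=[onz(w,p,z-.0844+.055) for p in [(292,263),(349,262),(355,318),(285,318)]]; print(np.round(q,4).tolist(),np.mean(q,0))
s=ctrl.get_state();print(s["tool_pos"],s["tcp_rot"])
i,im=grab("top","t8.png")
cv2.imwrite("pics/t8a.png",cv2.resize(im[130:270,240:380],None,fx=4,fy=4,interpolation=cv2.INTER_CUBIC))
E
```

```text
[ 0.51148089 -0.02288961  0.093     ]
[0.51311774 0.00225338 0.093     ]
0.17293382068652627
[[0.4066, -0.0333, 0.1435], [0.4029, -0.0117, 0.1435], [0.4275, -0.0042, 0.1435], [0.4315, -0.0325, 0.1435]] [ 0.4171495  -0.02041935  0.14353382]
[ 0.41850238 -0.02385978  0.17293382] [ 3.10376637 -0.0037041  -2.97532228]
```

View pics/t8a.png

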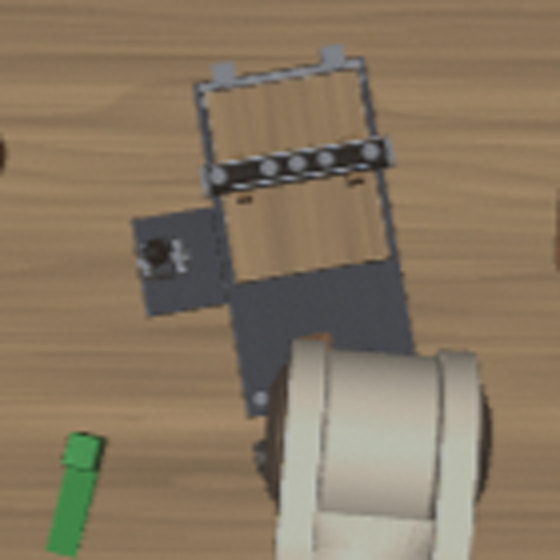

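```bash
python3 -m creep '[[15,[-20,-5,0],0],[15,[-40,-10,0],0],[15,[-54,-13,15],0],[15,[-54,-13,35],0],[15,[-54,-13,55],0],[15,[-54,-13,70],0],[15,[-54,-13,70],0],[15,[-54,-13,70],0]]' 40
python3 - <<'E'
from h import *
s=ctrl.get_state(); i,im=grab("wrist","w9.png"); print(s["tool_pos"],s["tcp_rot"],s["wrist_force"],s["ft_torque"],s["width"],s["clock"]); np.save("w9.npy",i["T"])
i,im=grab("scene","s9.png")
cv2.imwrite("pics/s9a.png",cv2.resize(im[160:280,270:430],None,fx=5,fy=5,interpolation=cv2.INTER_CUBIC))
E
```

```text
clock: 11.95
tool_pos: [0.4735, -0.0211, 0.1021]
tcp_rot: [3.103, -0.004, -2.97]
wrist_force: [0.0, -0.0, -0.7]
width: 0.32
[ 0.47352275 -0.02111607  0.10205534] [ 3.10273966 -0.00408723 -2.97018866] [ 0.04723995 -0.03168797 -0.72382654] [-0.01636964 -0.01985014 -0.04421962] 0.31995055477162326 11.95
```

View pics/w9.png

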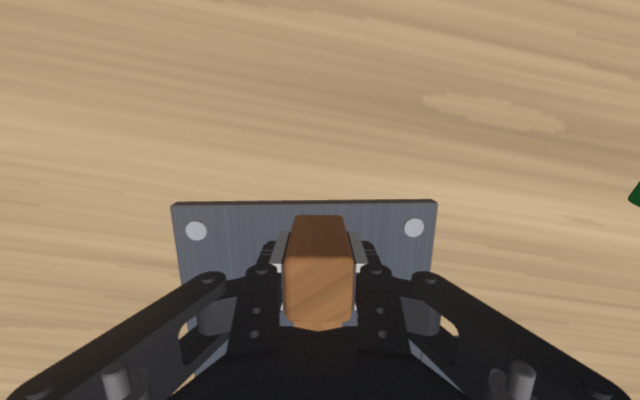

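View pics/s9a.png

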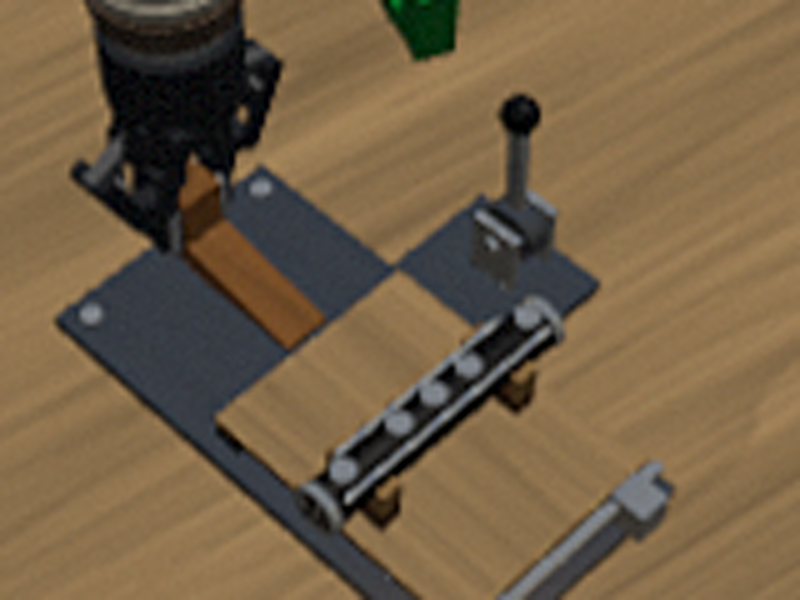

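```bash
python3 -m creep '[[15,[0,0,4],0],[15,[0,0,7],0],[15,[0,0,8],0],[15,[0,0,8],0],[15,[0,0,8],0]]' 40; python3 - <<'E'
from h import *
s=ctrl.get_state(); print(s["tool_pos"],s["tcp_rot"],s["wrist_force"],s["ft_torque"],s["clock"])
E
```

```text
clock: 12.55
tool_pos: [0.4736, -0.0215, 0.0944]
tcp_rot: [3.103, -0.003, -2.971]
wrist_force: [-2.1, 0.3, 9.7]
width: 0.324
[ 0.47360801 -0.0215313   0.09440942] [ 3.10294035e+00 -2.94070885e-03 -2.97133804e+00] [-2.09626626  0.26710182  9.68068435] [ 0.09343041  0.6949206  -0.06208986] 12.55
```

```bash
python3 -m creep '[[15,[-4,0,0],0],[15,[-8,0,0],0],[15,[-12,0,0],0],[15,[-16,0,0],0],[15,[-20,0,0],0],[15,[-24,0,0],0],[15,[-28,0,0],0],[15,[-32,0,0],0],[15,[-36,0,0],0],[15,[-40,0,0],0],[15,[-40,0,0],0],[15,[-40,0,0],0]]' 40
python3 - <<'E'
from h import *
s=ctrl.get_state(); print(s["tool_pos"],s["tcp_rot"],s["wrist_force"],s["ft_torque"],s["clock"])
i,im=grab("wrist","w10.png"); np.save("w10.npy",i["T"])
i,im=grab("scene","s10.png")
cv2.imwrite("pics/s10a.png",cv2.resize(im[160:280,270:430],None,fx=5,fy=5,interpolation=cv2.INTER_CUBIC))
E
```

```text
clock: 13.75
tool_pos: [0.5125, -0.0151, 0.0944]
tcp_rot: [3.104, -0.005, -2.972]
wrist_force: [-7.8, -1.7, 14.0]
width: 0.318
[ 0.51249424 -0.01508152  0.09438034] [ 3.10368334 -0.00450038 -2.97162441] [-7.80365354 -1.7338271  13.99358813] [-0.43132882  1.58713632  0.00443486] 13.75
```

View pics/s10a.png

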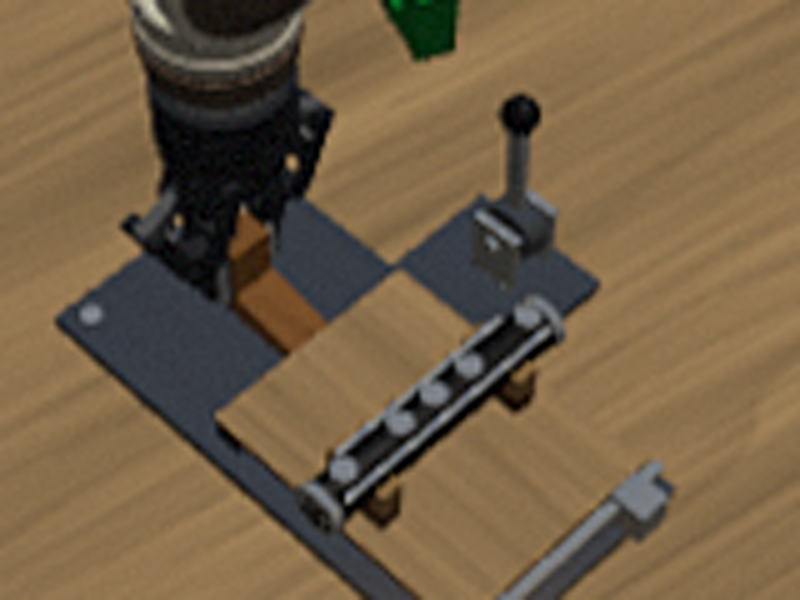

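View pics/w10.png

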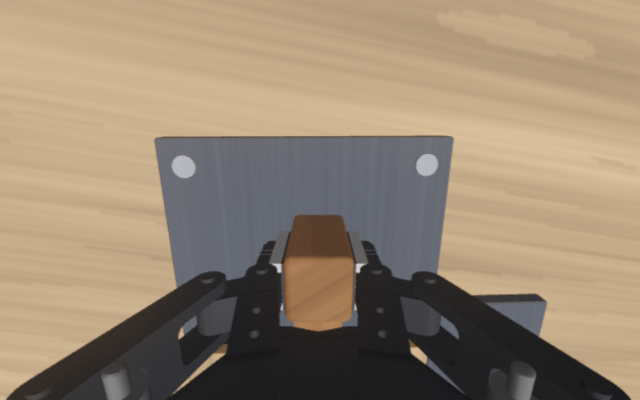

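```bash
python3 - <<'E'
from h import *
w=dict(eyes.camera_info("wrist")); w["T"]=np.load("w10.npy"); ax=np.array([.9855,.1698]); t=np.array([.5125,-.0151])
for u in (180,300,430): print("front edge rel to TCP",(onz(w,(u,136.5),.01)[:2]-t)@ax)
q=[onz(w,p,.065) for p in [(292,263),(349,262),(355,318),(285,318)]];print("post",(np.mean(q,0)[:2]-t)@ax, np.mean(q,0)[:2])
im=cv2.imread("pics/w10.png"); cv2.imwrite("pics/w10a.png",cv2.resize(im[200:350,220:420],None,fx=4,fy=4,interpolation=cv2.INTER_CUBIC))
E
```

```text
front edge rel to TCP -0.057658148142909385
front edge rel to TCP -0.05745253571569789
front edge rel to TCP -0.05721204928642756
post -0.001109499111808682 [ 0.51100986 -0.01298557]
```

View pics/w10a.png

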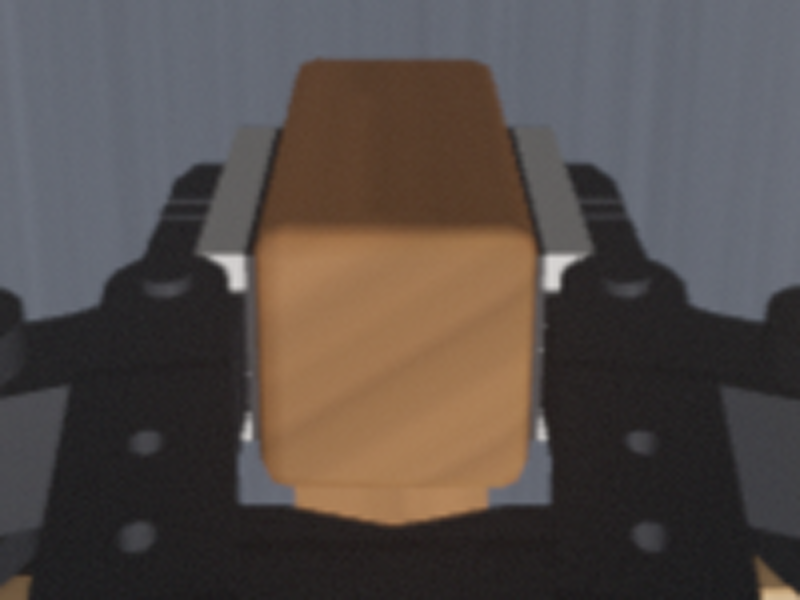

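```bash
python3 -m creep '[[15,[-3,0,0],0],[15,[-6,0,0],0],[15,[-9,0,0],0],[15,[-12,0,0],0],[15,[-15,0,0],0],[15,[-18,0,0],0],[15,[-18,0,0],0],[15,[-18,0,0],0],[15,[-18,0,0],0]]' 40
python3 - <<'E'
from h import *
s=ctrl.get_state(); print(s["tool_pos"],s["tcp_rot"],s["wrist_force"],s["ft_torque"],s["clock"],s["qvel"])
i,im=grab("wrist","w11.png"); np.save("w11.npy",i["T"])
i,im=grab("scene","s11.png")
cv2.imwrite("pics/s11a.png",cv2.resize(im[160:280,270:430],None,fx=5,fy=5,interpolation=cv2.INTER_CUBIC))
E
```

```text
clock: 14.75
tool_pos: [0.53, -0.0121, 0.0944]
tcp_rot: [3.104, -0.005, -2.972]
wrist_force: [-9.4, -2.7, 14.3]
width: 0.321
[ 0.53004247 -0.0120911   0.09437309] [ 3.10369647 -0.00471523 -2.97171081] [-9.4397401  -2.67221036 14.29025356] [-0.49107935  1.77072813  0.01925222] 14.75 [ 0.00099358 -0.00261907 -0.00068699  0.00151998  0.00143793  0.00015211]
```

View pics/s11a.png

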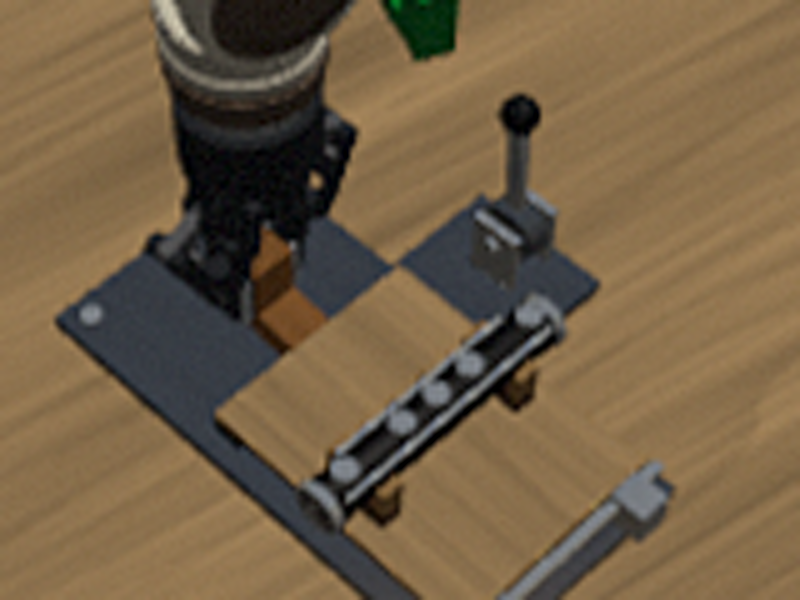

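View pics/w11.png

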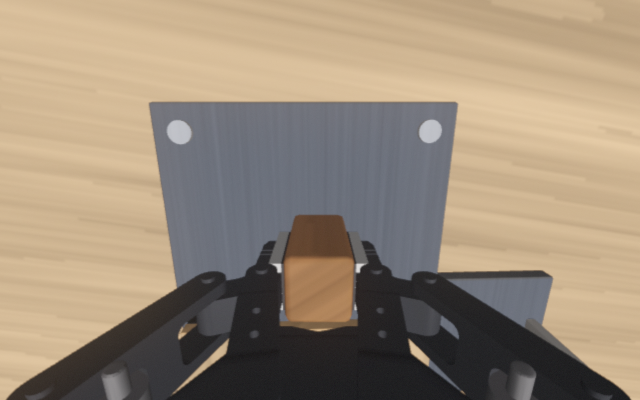

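```bash
python3 - <<'E'
from h import *
s=eyes.camera_info("scene"); w=dict(eyes.camera_info("wrist")); w["T"]=np.load("w11.npy")
L=np.array([.5745,-.0052,.028]); R=lambda x,y,z:np.array([.5745+.9855*x-.1698*y,-.0052+.1698*x+.9855*y,z])
for n,P in [("corner -y",R(0,-.07,.024)),("joint",R(.092,-.05,.06)),("joint2",R(.092,.05,.06)),("hinge fixed",R(.18,-.05,.03)),("lever",R(.03,.13,.1))]:
    c=proj(s,P); d=proj(s,P+[0,0,.004])-c
    x,y=np.round(c).astype(int); a,b,e=[cv2.cvtColor(cv2.imread(f"pics/{k}.png"),cv2.COLOR_BGR2GRAY).astype(np.float32)[y-10:y+10,x-10:x+10] for k in ("s9","s10","s11")]
    h=cv2.createHanningWindow((20,20),cv2.CV_32F)
    print(n,np.round(c,1),"4mm->",np.round(d,2),"s9-10",np.round(cv2.phaseCorrelate(a,b,h)[0],2),"s9-11",np.round(cv2.phaseCorrelate(a,e,h)[0],2))
ax=np.array([.9855,.1698]); t=np.array([.53004,-.0121])
print("front edge rel",[(onz(w,(u,102.5),.01)[:2]-t)@ax for u in (200,300,400)])
cv2.imwrite("pics/s11b.png",np.hstack([cv2.resize(cv2.imread(f"pics/{k}.png")[225:260,300:340],None,fx=10,fy=10,interpolation=cv2.INTER_CUBIC) for k in ("s9","s11")]))
E
```

```text
corner -y [312.9 243.2] 4mm-> [-0.04 -0.86] s9-10 [-0.12 -0.56] s9-11 [ 0.9  -0.97]
joint [343.6 252.4] 4mm-> [ 0.04 -0.88] s9-10 [ 0.02 -0.06] s9-11 [-0.32 -0.26]
joint2 [370.8 229.7] 4mm-> [ 0.11 -0.91] s9-10 [ 0.14 -0.05] s9-11 [-0.04 -0.01]
hinge fixed [369.  280.9] 4mm-> [ 0.11 -0.82] s9-10 [-0.22  0.18] s9-11 [0.24 0.98]
lever [374.8 190.2] 4mm-> [ 0.12 -0.99] s9-10 [0.19 0.18] s9-11 [ 0.21 -0.21]
front edge rel [np.float64(-0.0744213604471392), np.float64(-0.07446053719653185), np.float64(-0.07449115476923206)]
```

View pics/s11b.png

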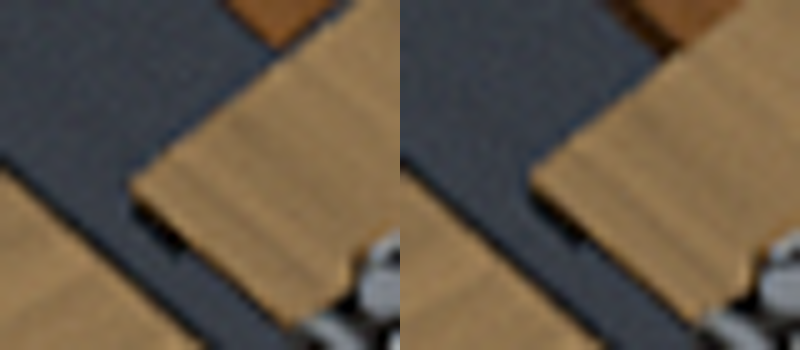

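```bash
python3 - <<'E'
from h import *
s=eyes.camera_info("scene")
R=lambda x,y,z:np.array([.5745+.9855*x-.1698*y,-.0052+.1698*x+.9855*y,z])
def lift(P,a): # rotate about hinge x=.18,z=.024 (edge rises), P in lip coords
    x,y,z=P; dx,dz=x-.18,z-.024; th=a/.18
    return R(.18+dx*np.cos(th)+dz*np.sin(th),y,.024-dx*np.sin(th)+dz*np.cos(th))
ims={k:cv2.cvtColor(cv2.imread(f"pics/{k}.png"),cv2.COLOR_BGR2GRAY) for k in ("s4","s5","s9","s10","s11")}
for n,P,r in [("corner",(0.005,-.06,.026),12),("jointA",(.092,-.06,.06),14),("jointmid",(.092,0,.06),16),("hinge",(.19,-.06,.03),14),("pin",(-.1,-.065,.01),10)]:
    c=lift(P,0); q0,q4=proj(s,c),proj(s,lift(P,.004)); x,y=np.round(q0).astype(int)
    o=[]
    for k in ("s5","s10","s11"):
        W=np.eye(2,3,dtype=np.float32)
        try:
            cc,W=cv2.findTransformECC(ims["s9"][y-r:y+r,x-r:x+r],ims[k],W+np.float32([[0,0,x-r],[0,0,y-r]]),cv2.MOTION_TRANSLATION,(3,200,1e-5),None,3)
            o.append((k,np.round(W[:,2]-[x-r,y-r],2).tolist(),round(cc,3)))
        except cv2.error as e: o.append((k,"fail"))
    print(n,"4mm->",np.round(q4-q0,2),o)
E
```

```text
corner 4mm-> [-0.01 -0.82] [('s5', [0.05, -0.03], 0.998), ('s10', [-0.02, -0.19], 0.997), ('s11', [-0.18, -0.76], 0.99)]
jointA 4mm-> [ 0.25 -0.23] [('s5', [0.02, -0.04], 0.998), ('s10', [0.09, -0.12], 0.995), ('s11', [0.27, -0.27], 0.989)]
jointmid 4mm-> [ 0.27 -0.24] [('s5', [0.0, 0.0], 0.997), ('s10', [0.08, -0.08], 0.996), ('s11', [0.36, -0.25], 0.991)]
hinge 4mm-> [0.03 0.08] [('s5', [0.0, -0.03], 0.998), ('s10', [0.03, -0.02], 0.997), ('s11', [0.05, -0.04], 0.997)]
pin 4mm-> [-0.21 -1.4 ] [('s5', [0.08, -0.01], 0.998), ('s10', [0.07, -0.01], 0.998), ('s11', [0.06, -0.0], 0.998)]
```

```bash
python3 - <<'E'
from h import *
i,im=grab("top","t12.png"); a=cv2.imread("pics/top0.png")
for n,(x,y) in dict(packing=(397,219),screwdriver=(383,180),oil=(417,172),padjar=(231,167),bell=(437,197),barrel=(181,216),cork=(206,184)).items():
    r=14; d=cv2.absdiff(a,im)[y-r:y+r,x-r:x+r]; print(n,d.mean().round(2),d.max())
a9,b=[cv2.imread(f"pics/{k}.png") for k in("w9","w11")]
d=cv2.absdiff(a9,b)[215:320,290:350]; print("post view change",d.mean().round(2))
s=ctrl.get_state(); print(s["tool_pos"],s["tcp_rot"],s["wrist_force"],s["width"],s["clock"])
ctrl.close_job()
E
```

```text
packing 3.7 9
screwdriver 4.03 8
oil 4.63 9
padjar 4.54 9
bell 3.44 8
barrel 4.17 9
cork 4.27 9
post view change 14.49
[ 0.53003642 -0.01206685  0.09438083] [ 3.10365655 -0.00467143 -2.97163918] [-8.02913368 -1.93479883 14.13411021] 0.3216099513917435 14.9
the job is handed in; nothing more can be done
```

The job is handed in at 14.9 s, with the rest about 4 mm up on the wedge. I gripped the lever's knob and swung it along its arc to upright. Then I gripped the wedge by its post, laid it on the base and slid it nose first, about 50 mm past the front edge of the rest. It is still held there.

**Last checks that agreed:**
- **Lift:** the rest's front edge is up about 4 mm. The image shift at the corner and at two spots on the clarinet joint gives 3.7 to 4.6 mm, which fits how far the nose went in. The hinge and base showed almost no shift.
- **Wedge:** it is held (opening 27 mm on the 28 mm post) and presses on the base with about 14 N upward at the wrist.
- **Lever:** it measured about -0.06 rad after I let go, and looks the same in later pictures.
- **Bystanders:** all seven look unchanged in the top view.

**What was off or unsettled:**
- **Tool tilt:** early on I commanded a turn beyond the last joint's range. That joint stopped at 3.1406 rad, right at its listed limit of 3.14. It left the tool tilted by 0.038 rad (2.2 degrees), which I did not correct. The wedge may lean by up to that much, against a limit of 0.07 rad.
- **Wedge flatness:** I did not measure it directly. A comparison of the post in the wrist pictures before and after sliding gave a mean difference of 14.5. I printed it as I handed in and did not look into it. The post seemed unmoved by eye, but that check does not confirm the wedge is flat.

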